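# Put the cordless bench lamps and their batteries away for the night

## Task

Put the bench's cordless lamps away for the night. First swing the charger's red switch lever fully off (towards the robot), slide every loose battery pack onto a free rail from the rail's open end until it clicks home, then swing the lever fully on (away from the robot). Also, at any time, stand both lying lamps upright where they are, tilting each up on the edge of its foot without lifting the foot clear of the bench; leave the glass beaker where it is.

Things in the scene. Friction and masses are not known exactly. Their poses are not given: they have to be found in the camera images.
- lamp1: lying lamp, 240 mm tall, 0.7 kg: square steel foot 70x70 mm (z 0-14), aluminium post 20 mm thick (z 14-195), square orange head 44x44 mm (z 195-240). Origin: centre of the foot's underside; z along the post to the head. Mass centre at z = 32 mm: within about 40 deg of upright it settles onto its foot by itself. Lying, it rests on a foot side and the head's end, post 30 mm above the bench
- lamp2: a second lamp, the same as lamp1 in every way; also lying at the start
- pack1: blue battery pack, 70 mm long (x), 44 wide (y), 64 tall, 0.22 kg, right way up; origin: centre of underside, z up. Body up to z = 30 mm; on it a black fin to pinch: 44 long (x), 14 thick (y), z 30-64. Underside: slot along x, open at both ends, 33 wide, 13 deep, two lips (z 0-5) narrow it to 21 mm, so it only slides endways onto a T rail, either end first. 2 or 3 packs present, else None
- pack2: as pack1; each side of a pack has two 12 mm wide notches, 22 mm either side of mid-length; the leading pair takes the spring detents
- pack3: as pack1
- charger: white charger, fixed, base 130 (x) by 300 (y) mm, 20 thick. Origin: centre of underside; x to its far side (away from the robot, give or take its yaw), y left, z up. Three T rails along x at y = -105, -37, 31 mm; stop wall behind them (near face x = 37, 65 mm high); red switch lever on a grey block at y = 118 mm
- bay1 (a point): where a pack's origin is when clicked home on this rail, 26 mm above the bench; axes as the charger's. Rail cap 30 mm wide, 34-39 mm above the bench, stem 16 wide; its open rounded end is 45 mm towards -x: packs go on there, moving to +x; stop 2 mm past home. Play 1.5 mm either side, 3 mm in height. Yellow spring detents on both sides start to rub 18 mm before home, take about 6 to 12 N to pass, then snap into the pack's notches
- bay2 (a point): as bay1, for the middle rail
- bay3 (a point): as bay1, for the rail next to the lever
- switch (a joint): master switch lever, rad: 0 fully off (leaning 0.5 rad towards the charger's -x side, the robot's), 1.0 fully on (leaning 0.5 rad to +x); starts on. It stays where it is left; light, about 1 N at the ball
- switch_tip (a point): centre of the red ball (26 mm in diameter) on the lever, 70 mm from the lever's axis; the axis lies along the charger's y, 42 mm above the bench at x = 0, y = 118 mm of the charger
- beaker: empty glass beaker, 70 mm wide, 90 mm tall, origin at the centre of its underside; not to be pushed or knocked over
Not all that is in view belongs to the job. Leave any green or pink look-alike of the pack2 alone.

How it is judged:
By the outcome, as a careful person would: the job done as asked, in the order asked, and still so for the second after the job is handed in, with the robot touching nothing.
Of pack1, pack2, pack3 only 2 to 3 are there at a start; the rules pass over those that are not, and their reading is None.
At some moment in a run one of pack1, pack2, pack3 may be knocked a few centimetres aside while the robot is not near it.
Once in a run the grip may slacken for a moment while it holds something.
It also fails if it takes over 208 s, if anything falls off the work surface, if the arm or the gripper's body presses on something with over 40 N, if the wrist force passes 120 N, or if a joint passes its speed limit or range.

## Robot

A 6-joint arm with a two-finger parallel gripper is mounted at the origin on the work surface. World frame = base frame: x ahead of the robot, y to its left, z up, the work surface at z = 0. Lengths are in m, angles in degrees, forces in N, time in s.
With the tool pointing down it reaches from about 0.4 to 0.925 m from the base axis. Payload 12.5 kg.
Tool frame: the origin (TCP) lies at the very end of the fingers, on their centre line; the grasp point (between the pads) lies 19 mm behind it (robot.grip_depth is the distance from the TCP to the grasp point, in m); z points along the fingers, y is the direction in which the jaws open and shut (so a half turn about z gives the same grasp; the last joint's range is limited). The gripper opens to 95 mm and grips with 3 to 60 N. Pads are 20 mm wide; open, the fingers measure 119 mm over their backs; the gripper's body (75 mm by 180 mm) begins 59 mm behind the grasp point.
Start: joints at [-81.394, 28.126, 89.318, -0, 62.55, -6.05], TCP at [0.158, -0.605, 0.215] pointing down, gripper open.
Joint ranges: [-177.58, 177.58], [-47.91, 125.51], [2.72, 160], [-65.01, 245.01], [3.68, 167.84], [-153.87, 153.87]. Speed limits (degrees/s): [127.2, 127.2, 159.86, 180, 180, 180].

## Interface

Orientations are given as a 3x3 rotation matrix whose columns are the frame's x, y, z axes.
In Python, from rig import robot, eoat, viewer, sensors gives the robot as it stands. Calls block until the motion is done:
- robot.move_to(position, orientation): joint-space move of the TCP to a pose.
- robot.move_linear(position, attitude=None, speed=0.15): straight line of the TCP; attitude=None keeps the orientation; speed is the mean speed in m/s.
- robot.goto_joints(angles): joint-space move.
- eoat.set_gripper(opening, force=None): finger opening in m; force is the grip in N (None keeps the last); returns when the fingers have stopped.
- robot.hold(seconds).
- robot.ik(position, orientation): joint angles nearest the present ones, or None.
- viewer.grab_frame(name): name is "scene" or "top" or "wrist"; returns a dict with "frame" (400x640x3 uint8, red, green, blue), "depth" (400x640 float32, m along the optical axis (not along the pixel's ray), 0 where there is no reading), "vertical_fov" (degrees; the focal length in pixels is half the picture's height over the tangent of half this angle, whatever the lens; pixels are square), "cx", "cy" (the principal point, pixels), "D" ([k1, k2, p1, p2, k3] as OpenCV has them; the pictures are not rectified), "T" (4x4, takes a point from camera to world coordinates). Camera axes: x right, y up, looking along -z (the intrinsics and any distortion apply to the point x, -y, -z); pixel columns grow to the right and rows downward; lengths in m; the calibration is good to about 2 mm. A picture is of the moment at which its call begins.
A pose or a line that the arm cannot do raises robot.Unreachable and nothing moves.
- robot.sign_off(): hands the job in, once; it reports no verdict.
Readings, each from a call of its own:
- sensors.read_clock(): time.
- sensors.read_joints(): joint angles.
- sensors.read_dq(): joint speeds.
- sensors.read_tau(): joint torques, N m.
- sensors.read_tool_pos(): TCP position.
- sensors.read_tcp_rot(): TCP orientation.
- sensors.read_force(): force on the tool from outside, world axes, zero at the start.
- sensors.read_wrist_torque(): the same for the moment, N m.
- sensors.read_gripper_width(): finger opening in m.
Only numpy, scipy, OpenCV 4.12 (cv2) and the standard library are available. Lean on these libraries where they do the work, as an engineer would, in place of code of your own. Each camera call takes 0.05 s, during which the arm holds its last target.

## Working session

There is one attempt and no reset: what is moved stays moved. The work goes in short steps, each a Python script; the robot and the scene stay as the last script left them, time stands still between calls to the robot, and variables do not carry over. Pictures are saved under pics/ and viewed, and the job is handed in when it is done.

```bash
ls -la; mkdir -p pics
python3 - <<'E'
from rig import robot, eoat, viewer, sensors
import cv2,numpy as np
for n in ["scene","top","wrist"]:
    f=viewer.grab_frame(n)
    cv2.imwrite(f"pics/{n}0.png",f["frame"][:,:,::-1])
    print(n,f["vertical_fov"],f["cx"],f["cy"],f["D"],np.round(f["T"],3).tolist(),(f["depth"]>0).mean())
print(sensors.read_clock())
E
```

```text
total 12
drwxr-xr-x  3 agent agent 4096 Dec  7 08:34 .
drwxr-xr-x 23 root  root  4096 Dec  7 08:34 ..
drwxr-xr-x  2 agent agent 4096 Dec  7 08:34 pics
scene 45.01482273999169 318.75051667718293 197.26495863478138 [-0.10782793  0.          0.          0.          0.        ] [[0.027, -0.704, 0.71, 1.465], [1.0, 0.022, -0.017, -0.023], [-0.004, 0.71, 0.704, 1.058], [0.0, 0.0, 0.0, 1.0]] 0.9961328125
top 42.22313915366894 313.59744830867066 193.74567074211913 [0.00632103 0.         0.         0.         0.        ] [[-0.009, 0.987, -0.163, 0.256], [-1.0, -0.009, 0.004, -0.001], [0.002, 0.163, 0.987, 1.619], [0.0, 0.0, 0.0, 1.0]] 0.99605859375
wrist 64.0265460223923 320.00143035860486 194.81421471959655 [-0.01755494  0.          0.          0.          0.        ] [[0.254, 0.932, 0.257, 0.231], [-0.967, 0.245, 0.065, -0.586], [-0.002, -0.265, 0.964, 0.385], [0.0, 0.0, 0.0, 1.0]] 0.9961171875
0.15
```

View pics/scene0.png

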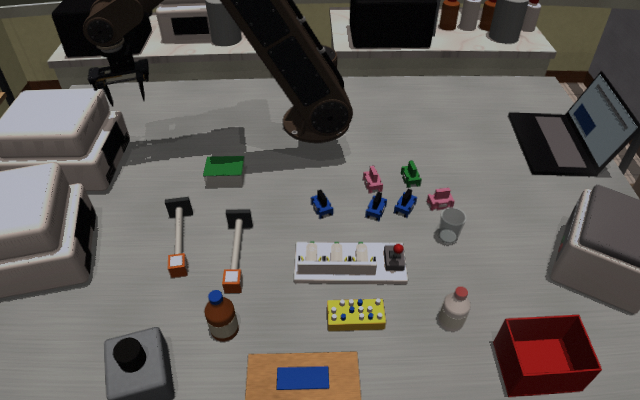

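View pics/top0.png

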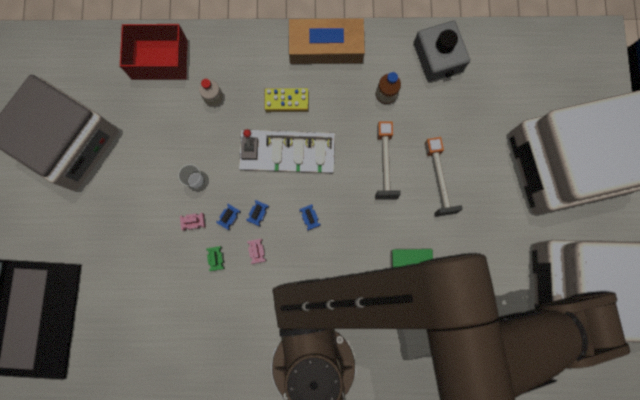

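View pics/wrist0.png

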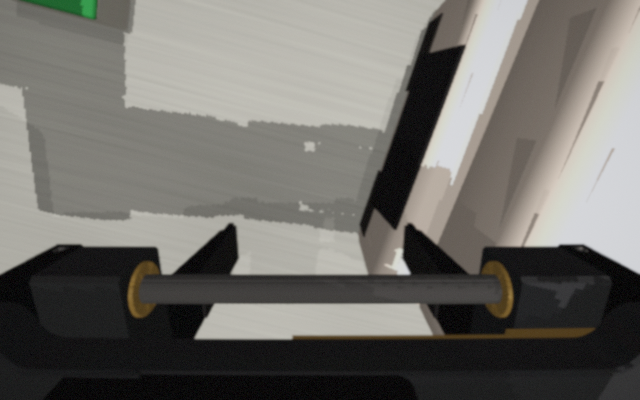

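```bash
cat > h.py <<'E'
from rig import robot, eoat, viewer, sensors
import cv2,numpy as np
def K(f):
    F=200/np.tan(np.radians(f["vertical_fov"]/2)); return np.array([[F,0,f["cx"]],[0,F,f["cy"]],[0,0,1]])
def rays(f,uv):
    uv=np.asarray(uv,float).reshape(-1,1,2)
    n=cv2.undistortPoints(uv,K(f),np.array(f["D"],float)).reshape(-1,2)
    d=np.c_[n[:,0],-n[:,1],-np.ones(len(n))]
    return d@f["T"][:3,:3].T, f["T"][:3,3]
def plane(f,uv,z):
    d,o=rays(f,uv); t=(z-o[2])/d[:,2]; return o+t[:,None]*d
def cloud(f):
    v,u=np.mgrid[:400,:640]
    d,o=rays(f,np.c_[u.ravel(),v.ravel()])
    return (o+d*f["depth"].reshape(-1,1)).reshape(400,640,3)
def grab(n,name=None):
    f=viewer.grab_frame(n)
    if name: cv2.imwrite(f"pics/{name}.png",f["frame"][:,:,::-1])
    f["hsv"]=cv2.cvtColor(f["frame"],cv2.COLOR_RGB2HSV); return f
def blobs(m,amin=30):
    n,l,s,c=cv2.connectedComponentsWithStats(m.astype(np.uint8))
    return [(l==i) for i in range(1,n) if s[i,4]>=amin]
def down(yaw):  # tool z down, jaw axis y at angle yaw(deg) from world x ; 
    a=np.radians(yaw); y=np.array([np.cos(a),np.sin(a),0]); z=np.array([0,0,-1.]); x=np.cross(y,z)
    return np.c_[x,y,z]
E
python3 - <<'E'
from h import *
for n in ["top","scene"]:
    f=grab(n); P=cloud(f); H=f["hsv"]
    for nm,lo,hi in [("blue",(105,120,30),(125,255,255)),("orange",(5,130,100),(18,255,255)),("red",(0,150,80),(4,255,255)),("green",(45,120,40),(80,255,255)),("pink",(165,50,100),(178,255,255))]:
        for b in blobs(cv2.inRange(H,lo,hi)>0,25):
            v,u=np.nonzero(b); p=P[b]; 
            r=cv2.minAreaRect(p[:,:2].astype(np.float32))
            print(n,nm,"px",u.mean().round(),v.mean().round(),len(u),"xyz",np.median(p,0).round(3),"zr",p[:,2].min().round(3),p[:,2].max().round(3),"rect",np.round(r[0],3),np.round(r[1],3),round(r[2],1))
f=grab("top")
c=f["frame"][90:280,170:470,::-1]; cv2.imwrite("pics/topc.png",cv2.resize(c,None,fx=2.6,fy=2.6,interpolation=cv2.INTER_CUBIC))
f=grab("scene")
c=f["frame"][150:300,280:480,::-1]; cv2.imwrite("pics/scc.png",cv2.resize(c,None,fx=4,fy=4,interpolation=cv2.INTER_CUBIC))
E
```

```text
top blue px 326.0 35.0 428 xyz [ 1.019 -0.05   0.084] zr 0.073 1.619 rect [ 0.649 -0.047] [0.102 0.788] 89.4
top blue px 392.0 77.0 78 xyz [ 0.85  -0.244  0.15 ] zr 0.141 0.159 rect [ 0.851 -0.246] [0.028 0.027] 88.9
top blue px 257.0 213.0 178 xyz [0.457 0.166 0.03 ] zr 0.012 1.619 rect [0.382 0.082] [0.292 0.072] 47.2
top blue px 229.0 218.0 159 xyz [0.443 0.252 0.03 ] zr 0.003 1.619 rect [0.372 0.129] [0.342 0.066] 58.8
top blue px 310.0 217.0 197 xyz [0.444 0.005 0.031] zr 0.02 1.619 rect [ 0.371 -0.006] [0.225 0.05 ] 9.8
top orange px 327.0 37.0 1659 xyz [ 1.012 -0.057  0.08 ] zr 0.068 1.619 rect [ 0.667 -0.053] [0.821 0.231] 0.2
top orange px 383.0 131.0 42 xyz [ 0.706 -0.221  0.044] zr 0.034 0.053 rect [ 0.723 -0.235] [0.042 0.043] 87.8
top orange px 433.0 148.0 46 xyz [ 0.653 -0.374  0.045] zr 0.034 1.619 rect [ 0.477 -0.189] [0.055 0.578] 44.1
top red px 136.0 25.0 27 xyz [1.044 0.543 0.108] zr 0.102 0.115 rect [1.044 0.543] [0.08  0.006] 89.0
top red px 156.0 53.0 1225 xyz [0.995 0.504 0.006] zr -0.011 1.619 rect [0.633 0.317] [0.964 0.213] 27.6
top red px 206.0 83.0 59 xyz
[... 1975 characters left out ...]
 zr -0.001 1.058 rect [1.147 0.255] [0.213 0.817] 34.2
scene green px 223.0 166.0 717 xyz [ 0.303 -0.297  0.057] zr 0.047 1.058 rect [ 0.862 -0.198] [1.249 0.132] 10.1
scene green px 412.0 165.0 39 xyz [0.325 0.298 0.064] zr 0.055 0.069 rect [0.326 0.299] [0.043 0.012] 6.0
scene green px 411.0 175.0 123 xyz [0.339 0.293 0.03 ] zr 0.017 0.053 rect [0.327 0.299] [0.074 0.044] 9.7
scene pink px 373.0 177.0 172 xyz [0.352 0.171 0.03 ] zr -0.003 0.066 rect [0.332 0.175] [0.058 0.107] 87.2
scene pink px 443.0 189.0 48 xyz [0.441 0.373 0.063] zr -0.0 0.068 rect [0.415 0.387] [0.039 0.088] 61.1
scene pink px 440.0 199.0 139 xyz [0.447 0.367 0.029] zr 0.002 1.058 rect [0.932 0.204] [0.08  1.157] 70.9
```

View pics/topc.png

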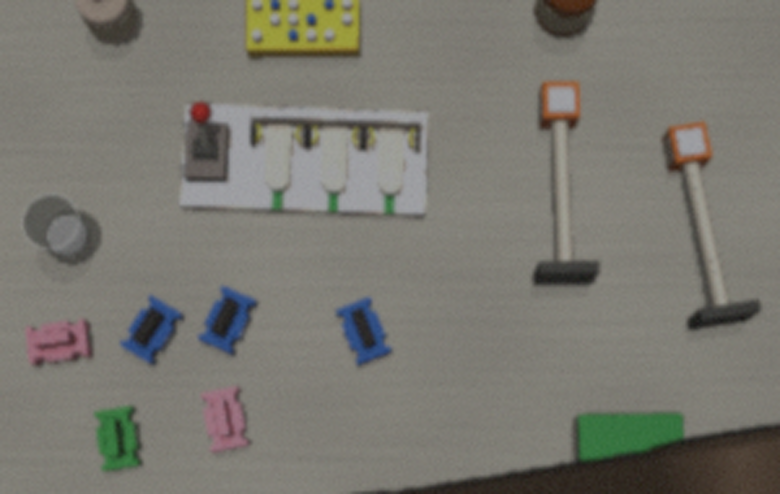

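View pics/scc.png

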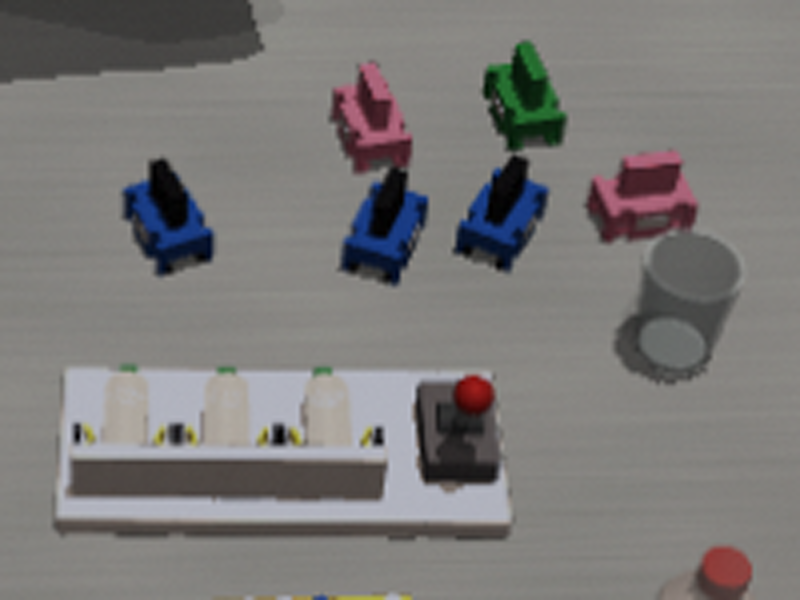

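Run:
```python
from h import *
R=sensors.read_tcp_rot(); print(np.round(R,3))
f=grab("wrist"); T=f["T"]; p=sensors.read_tool_pos()
print("cam in tool",np.round(R.T@(T[:3,3]-p),4)); print(np.round(R.T@T[:3,:3],3))
for yaw in (90,-90):
  for p in ([0.58,0.05,0.3],[0.42,0.1,0.28],[0.62,-0.25,.28],[0.75,.19,.1]):
    q=robot.ik(np.array(p),down(yaw)); print(yaw,p,None if q is None else np.round(q,1))
# coarse charger: white at z~.02 from scene/top
for n in("top","scene"):
    f=grab(n);P=cloud(f);H=f["hsv"]
    m=(H[...,1]<40)&(H[...,2]>(190 if n=="top" else 170))&(abs(P[...,2]-.02)<.012)&(P[...,0]>.55)&(P[...,0]<.8)&(abs(P[...,1]-.07)<.2)
    p=P[m][:,:2].astype(np.float32); print(n,m.sum(),cv2.minAreaRect(p), np.percentile(H[...,2],[50,90,99]))
```

```text
[[ 0.967  0.253 -0.   ]
 [ 0.253 -0.967  0.   ]
 [ 0.    -0.    -1.   ]]
cam in tool [ 7.480e-02  1.000e-04 -1.706e-01]
[[ 0.001  0.964  0.265]
 [ 1.    -0.001  0.001]
 [ 0.001  0.265 -0.964]]
90 [0.58, 0.05, 0.3] [ -1.6  20.3  88.7  -0.   70.9 -91.6]
90 [0.42, 0.1, 0.28] [  4.6   7.9 109.3  -0.   62.8 -85.4]
90 [0.62, -0.25, 0.28] [ -27.6   28.9   77.7   -0.    73.4 -117.6]
90 [0.75, 0.19, 0.1] [  9.3  46.6  70.9  -0.   62.5 -80.7]
-90 [0.58, 0.05, 0.3] [-1.6 20.3 88.7 -0.  70.9 88.4]
-90 [0.42, 0.1, 0.28] [  4.6   7.9 109.3  -0.   62.8  94.6]
-90 [0.62, -0.25, 0.28] [-27.6  28.9  77.7  -0.   73.4  62.4]
-90 [0.75, 0.19, 0.1] [ 9.3 46.6 70.9 -0.  62.5 99.3]
top 0 ((0.0, 0.0), (0.0, 0.0), 0.0) [123. 135. 158.]
scene 1554 ((0.6599665880203247, 0.07929833978414536), (0.2951144576072693, 0.13220347464084625), 87.65839385986328) [129. 140. 188.]
```

Run:
```python
from h import *
p=sensors.read_tool_pos(); robot.move_linear(np.array([p[0],p[1],.34]),speed=.25)
robot.move_to(np.array([.60,.075,.34]),down(90)); robot.hold(.15)
f=grab("wrist","w1"); 
robot.move_to(np.array([.70,.075,.34]),down(-90)); robot.hold(.15)
grab("wrist","w2"); print(sensors.read_clock(),sensors.read_tool_pos())
```

```text
7.05 [0.69997983 0.07500421 0.34004581]
```

View pics/w1.png

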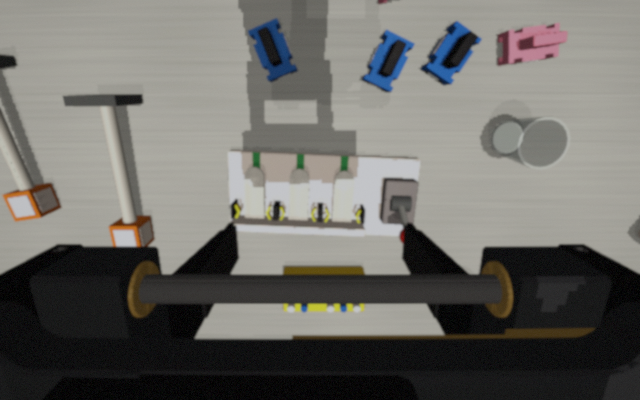

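View pics/w2.png

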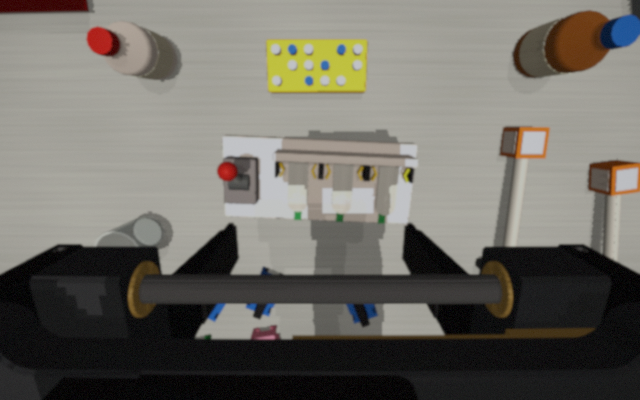

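Run:
```python
import cv2
a=cv2.imread("pics/w1.png")[140:245,220:430]; b=cv2.imread("pics/w2.png")[125:230,210:420]
cv2.imwrite("pics/w12.png",cv2.resize(cv2.vconcat([a,b]),None,fx=2.8,fy=2.8,interpolation=cv2.INTER_NEAREST))
```

```text
(no output)
```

View pics/w12.png

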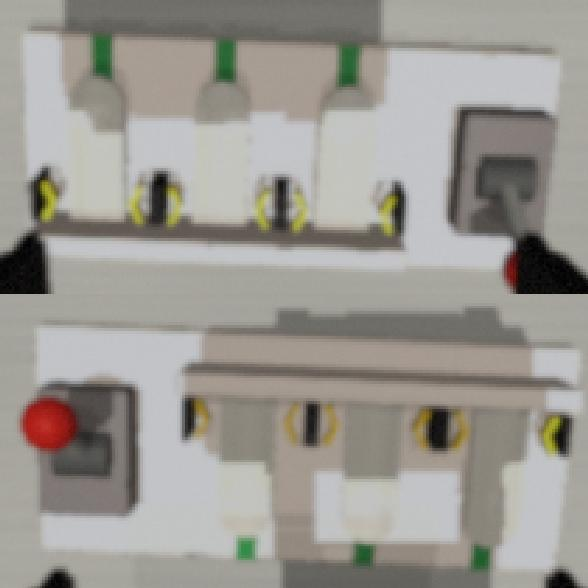

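```bash
cat > ch.py <<'E'
from h import *
def edge(f,p0,p1,z,w=4):
    g=cv2.GaussianBlur(f["frame"].astype(np.float32),(0,0),.8); gy=np.abs(cv2.Sobel(g,cv2.CV_32F,0,1)).sum(2)
    pts=[]
    for u in range(int(p0[0])+3,int(p1[0])-2):
        v=p0[1]+(p1[1]-p0[1])*(u-p0[0])/(p1[0]-p0[0]); v0=int(round(v))-w
        s=gy[v0:v0+2*w+1,u]; k=int(s.argmax())
        if s[k]>40 and 0<k<2*w:
            a,b,c=s[k-1],s[k],s[k+1]; pts.append((u,v0+k+.5*(a-c)/(a-2*b+c)))
    P=plane(f,pts,z)[:,:2]
    vx,vy,x0,y0=cv2.fitLine(P.astype(np.float32),cv2.DIST_HUBER,0,.001,.001).ravel()
    if vy<0: vx,vy=-vx,-vy
    r=(P-[x0,y0])@[vy,-vx]
    return np.array([vx,vy]),np.array([x0,y0]),len(P),np.abs(r).mean()
E
python3 - <<'E'
from ch import *
def greens(f):
    m=cv2.inRange(f["hsv"],(50,90,30),(85,255,255))>0; out=[]
    for b in blobs(m,8):
        v,u=np.nonzero(b)
        P=plane(f,[[u.mean(),v.mean()]],.021)[0]
        if .5<P[0]<.7 and -.1<P[1]<.2: out.append(P[:2])
    return np.array(sorted(out,key=lambda q:q[1]))
for yaw,x,e0,e1 in ((-90,.70,(226,216),(408,224)),(90,.60,(229,150.7),(419,158.6))):
    robot.move_to(np.array([x,.075,.34]),down(yaw)); robot.hold(.15)
    f=grab("wrist"); np.save(f"w{yaw}.npy",f,allow_pickle=True)
    d,o,n,r=edge(f,e0,e1,.02); print(yaw,"yaw",np.degrees(np.arctan2(-d[0],d[1])),"pt",o,n,r)
    print(" corners",plane(f,[e0,e1],.02)[:,:2])
    G=greens(f); print(G)
    ex=np.array([d[1],-d[0]])
    print(" near edge offset along ex",o@ex,"green along ey",G@d)
    # red ball
    m=(cv2.inRange(f["hsv"],(0,140,60),(5,255,255))>0)
    for b in blobs(m,30):
        v,u=np.nonzero(b); print(" red",u.mean(),v.mean(),plane(f,[[u.mean(),v.mean()]],.103)[0])
print(sensors.read_clock())
E
```

```text
-90 yaw -2.5395644 pt [0.5969483  0.05680421] 176 0.0006152792363699971
 corners [[ 0.60367356  0.22802647]
 [ 0.59028018 -0.06843656]]
[[ 0.59911041 -0.02370998]
 [ 0.60158062  0.04435848]
 [ 0.60494263  0.11245443]]
 near edge offset along ex 0.59384507 green along ey [0.00285944 0.0709705  0.13914853]
 red 68.53571428571429 6.7976190476190474 [0.88754862 0.3662584  0.103     ]
 red 14.522727272727273 10.568181818181818 [0.88466022 0.43144991 0.103     ]
 red 102.14307228915662 41.1355421686747 [0.85043516 0.3328674  0.103     ]
 red 227.13074204946997 171.08480565371025 [0.69423549 0.19588989 0.103     ]
90 yaw -2.527488 pt [0.59784263 0.09117947] 185 0.00021619148546871876
 corners [[ 0.59063232 -0.06410158]
 [ 0.60268614  0.22871218]]
[[ 0.6036002  -0.02377086]
 [ 0.60661933  0.04435501]
 [ 0.60947475  0.11187689]]
 near edge offset along ex 0.5932402 green along ey [0.00287024 0.07106298 0.1386451 ]
 red 402.19444444444446 236.63888888888889 [0.69748573 0.18853174 0.103     ]
10.35
```

```bash
cat >> ch.py <<'E'
YAW=-2.53; _a=np.radians(YAW); EX=np.array([np.cos(_a),np.sin(_a),0]); EY=np.array([-np.sin(_a),np.cos(_a),0])
ORG=.6585*EX+.1079*EY
def cp(x,y,z): return ORG+x*EX+y*EY+np.array([0,0,z])
RC=down(90+YAW)
E
python3 - <<'E'
from ch import *
eoat.set_gripper(0.0,10)
robot.move_to(cp(.085,.118,.2),RC)
robot.move_linear(cp(.085,.118,.097),speed=.2); robot.hold(.1)
F0=np.array(sensors.read_force()); print(F0)
robot.move_linear(cp(.06,.118,.097),speed=.1)
robot.move_linear(cp(-.002,.118,.097),speed=.08)
x=-.002
while x>-.022:
    F=np.array(sensors.read_force())-F0; print(round(x,4),F.round(2))
    if F@EX>4: break
    x-=.002; robot.move_linear(cp(x,.118,.097),speed=.05); robot.hold(.05)
robot.move_linear(cp(x+.02,.118,.097),speed=.1)
robot.move_linear(cp(x+.02,.118,.22),speed=.25)
robot.move_to(np.array([.60,.075,.34]),down(90)); robot.hold(.1)
f=grab("wrist","w3"); np.save("w3.npy",f,allow_pickle=True)
m=(cv2.inRange(f["hsv"],(0,140,60),(5,255,255))>0)
for b in blobs(m,30):
    v,u=np.nonzero(b); p=plane(f,[[u.mean(),v.mean()]],.103)[0]; print(" red",u.mean(),v.mean(),p,(p-ORG)@EX,(p-ORG)@EY)
print(sensors.read_clock())
E
```

```text
[-0.55727346 -0.60408156  0.89928437]
-0.002 [ 0.88  0.9  -0.97]
-0.004 [ 0.73  0.48 -1.63]
-0.006 [-0.05  0.52 -0.47]
-0.008 [ 0.02  0.62 -0.78]
-0.01 [ 1.07  0.22 -1.62]
-0.012 [ 9.53  0.48 -4.39]
 red 412.41444866920153 192.61596958174906 [0.63366998 0.19802896 0.103     ] -0.03418918090623325 0.11790769175766846
 red 509.75772357723577 330.54146341463417 [0.84841247 0.36263078 0.103     ] 0.1730780585245391 0.2918283350084554
18.3083
```

View pics/w3.png

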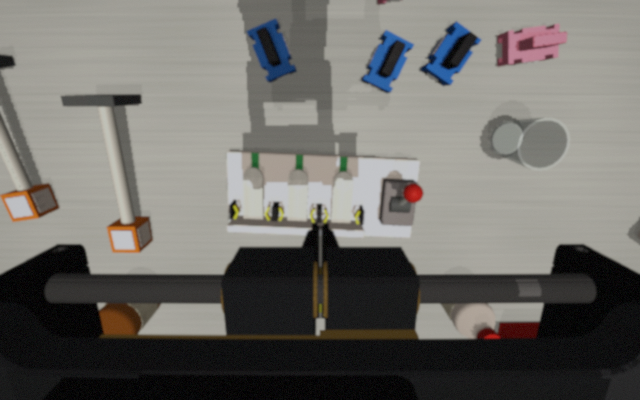

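```bash
cat >> ch.py <<'E'
def packs(f,verbose=True):
    """blue packs: fin (dark, next to blue) by ray to z=.064 for the top-height pixels; body by blue pixels"""
    H=f["hsv"];P=cloud(f)
    blue=cv2.inRange(H,(105,120,40),(125,255,255)); blue[250:]=0
    out=[]
    for b in blobs(cv2.morphologyEx(blue,cv2.MORPH_CLOSE,np.ones((9,9)))>0,200):
        hull=np.zeros((400,640),np.uint8); c,_=cv2.findContours(b.astype(np.uint8),0,2); cv2.fillPoly(hull,[cv2.convexHull(np.vstack(c))],1)
        hull=cv2.dilate(hull,np.ones((9,9)))>0
        fin=hull&(P[...,2]>.055)&(P[...,2]<.075)
        bt=hull&(blue>0)&(abs(P[...,2]-.030)<.004)
        if fin.sum()<20: continue
        v,u=np.nonzero(fin); q=plane(f,np.c_[u,v],.064)[:,:2].astype(np.float32)
        (cx,cy),(w,h),_=cv2.minAreaRect(q)
        e=np.linalg.svd(q-q.mean(0),full_matrices=False)[2][0]; yaw=np.degrees(np.arctan2(e[1],e[0]))%180
        v,u=np.nonzero(bt); qb=plane(f,np.c_[u,v],.030)[:,:2].astype(np.float32); rb=cv2.minAreaRect(qb)
        out.append((cx,cy,yaw))
        if verbose: print("pack",np.round((cx,cy),4),"mean",q.mean(0).round(4),"finLW",np.round(sorted((w,h)),3),"yaw",round(yaw,1),"body",np.round(rb[0],4),np.round(rb[1],3),round(rb[2],1),"px",u.mean().round(),v.mean().round(),"zfin",P[fin][:,2].mean().round(4))
    return out
E
python3 - <<'E'
from ch import *
packs(np.load("w3.npy",allow_pickle=True).item())
E
```

```text
pack [0.4494 0.0092] mean [0.4492 0.0092] finLW [0.014 0.046] yaw 21.9 body [0.4496 0.0089] [0.07  0.042] 21.5 px 272.0 51.0 zfin 0.064
pack [0.4528 0.2593] mean [0.4532 0.2591] finLW [0.017 0.045] yaw 150.0 body [0.4526 0.2604] [0.044 0.07 ] 58.3 px 448.0 55.0 zfin 0.0636
pack [0.4639 0.1698] mean [0.4636 0.17  ] finLW [0.015 0.045] yaw 155.0 body [0.4639 0.17  ] [0.043 0.07 ] 65.2 px 385.0 62.0 zfin 0.064
```

```bash
cat >> ch.py <<'E'
YB={1:-.105,2:-.037,3:.031}
def pick(cx,cy,yaw,force=45):
    y=yaw if yaw<90 else yaw-180
    R=down(90+y)
    eoat.set_gripper(.05,10)
    robot.move_to(np.array([cx,cy,.12]),R)
    robot.move_linear(np.array([cx,cy,.033]),speed=.15)
    eoat.set_gripper(0.0,force); robot.hold(.1)
    print("width",sensors.read_gripper_width())
    robot.move_linear(np.array([cx,cy,.033+.0272]),speed=.1)
    print("w lifted",sensors.read_gripper_width(),np.round(sensors.read_force(),2),"t",sensors.read_clock())
def insert(bay):
    yb=YB[bay]; z=.033+.0272
    robot.move_linear(cp(-.095,yb,z),RC,speed=.2); robot.hold(.15)
    F0=np.array(sensors.read_force()); w=sensors.read_gripper_width(); print("w",w,"F0",F0.round(2))
    if w<.011: print("LOST"); return False
    x=-.095
    for nx in [-.08,-.07,-.06,-.045,-.03,-.02,-.016,-.012,-.009,-.006,-.004,-.002,-.001,0,.001]:
        robot.move_linear(cp(nx,yb,z),speed=.06); F=np.array(sensors.read_force())-F0
        print(nx,"F",round(F@EX,1),round(F@EY,1),round(F[2],1),"w",round(sensors.read_gripper_width(),4))
        if abs(F@EY)>10 or abs(F[2])>15 or F@EX<-30 or (nx<-.02 and F@EX<-8): print("STOP",nx); return False
    print("t",sensors.read_clock()); return True
E
python3 - <<'E'
from ch import *
a=np.load("w3.npy",allow_pickle=True).item()["frame"][10:110,230:480,::-1]; cv2.imwrite("pics/c3.png",cv2.resize(a,None,fx=3,fy=3))
print(plane(np.load("w3.npy",allow_pickle=True).item(),[[507,137]],0))
E
```

```text
[[0.56976446 0.37249954 0.        ]]
```

View pics/c3.png

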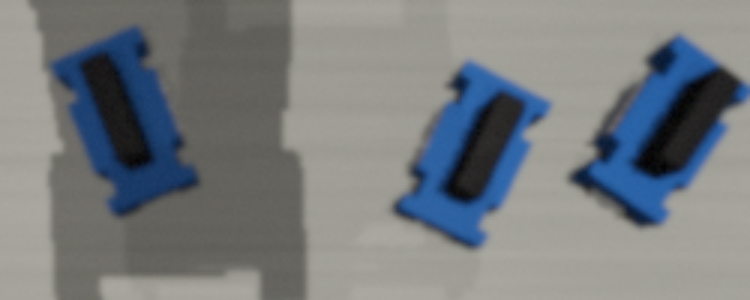

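Candidates in w3: blue packs with black fins at (272,51), (385,62) and (448,55) are the ones wanted. The look-alikes are pink at (532,43) and, in the top view, pink (257,250) and green (215,258). The blue book (326,35) and bottle cap (392,77) aren't packs. The crop confirms three upright blue packs, so I'll start with the middle one, into bay3.

Run:
```python
from ch import *
f=grab("wrist"); ps=packs(f)
p=min(ps,key=lambda q:abs(q[1]-.17)); print(p)
pick(*p)
ok=insert(3); print(ok); grab("scene","s1"); grab("wrist","w4")
```

```text
pack [0.4495 0.0092] mean [0.4493 0.0092] finLW [0.014 0.046] yaw 21.9 body [0.4497 0.0088] [0.07  0.042] 21.4 px 272.0 51.0 zfin 0.0641
pack [0.4529 0.2593] mean [0.4532 0.2591] finLW [0.017 0.045] yaw 149.7 body [0.4526 0.2603] [0.043 0.071] 58.5 px 447.0 55.0 zfin 0.0637
pack [0.464  0.1698] mean [0.4636 0.17  ] finLW [0.015 0.045] yaw 154.8 body [0.464  0.1702] [0.043 0.07 ] 65.0 px 385.0 62.0 zfin 0.0642
(0.46397778391838074, 0.16984453797340393, np.float32(154.82492))
width 0.013961948731850611
w lifted 0.013783778402823967 [-0.95  0.87 -3.01] t 22.325
w 0.01370002045993581 F0 [-0.47 -0.14 -1.72]
-0.08 F -0.0 0.1 -1.0 w 0.0137
-0.07 F 0.1 1.9 -1.2 w 0.0136
-0.06 F 0.6 0.0 -1.0 w 0.0141
-0.045 F 0.2 0.6 -1.2 w 0.0135
-0.03 F -0.7 0.7 -1.6 w 0.0136
-0.02 F -0.4 -0.0 -0.9 w 0.014
-0.016 F -0.1 -1.4 -2.5 w 0.0144
-0.012 F -3.7 -1.4 -2.3 w 0.0141
-0.009 F -0.1 -0.1 -3.2 w 0.0137
-0.006 F 1.7 -0.4 -1.9 w 0.0139
-0.004 F 3.0 -1.3 -1.8 w 0.0139
-0.002 F 1.6 -2.8 -0.8 w 0.0138
-0.001 F 1.5 -1.8 -0.4 w 0.0136
0 F 1.4 -1.3 -0.6 w 0.0136
0.001 F -0.4 -1.8 -0.6 w 0.0139
t 27.6167
True
```

Run:
```python
import cv2
a=cv2.imread("pics/s1.png")[190:300,270:430]
cv2.imwrite("pics/s1c.png",cv2.resize(a,None,fx=4,fy=4))
```

```text
(no output)
```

View pics/s1c.png

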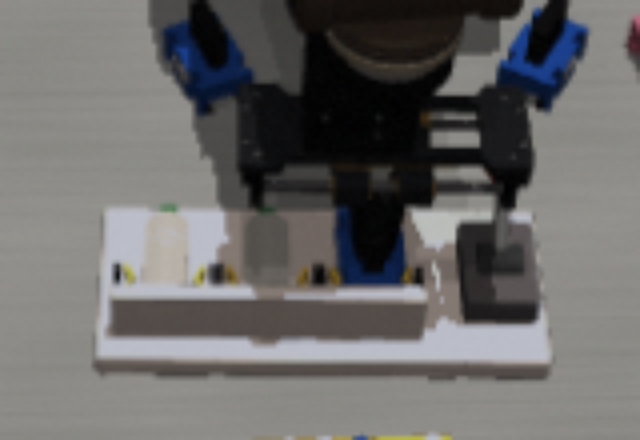

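View pics/w4.png

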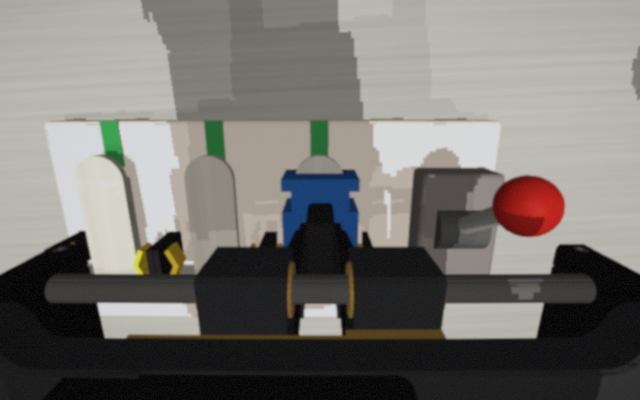

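```bash
cat >> ch.py <<'E'
def release(bay,x=.001):
    eoat.set_gripper(.035,10); robot.hold(.1)
    robot.move_linear(cp(x,YB[bay],.16),speed=.25)
def look(name):
    robot.move_to(np.array([.60,.075,.34]),down(90)); robot.hold(.12)
    f=grab("wrist",name); np.save(name+".npy",f,allow_pickle=True); return f
def seated(f):
    H=f["hsv"];P=cloud(f); L=np.stack([(P-ORG)@EX,(P-ORG)@EY,P[...,2]],-1)
    blue=cv2.inRange(H,(105,110,25),(125,255,255))>0
    for b,y in YB.items():
        m=blue&(abs(L[...,1]-y)<.03)&(abs(L[...,2]-.056)<.008)&(abs(L[...,0])<.08)
        if m.sum()<30: print("bay",b,"empty"); continue
        v,u=np.nonzero(m); q=plane(f,np.c_[u,v],.056)-ORG; qx,qy=q@EX,q@EY
        print("bay",b,"x range",np.percentile(qx,[1,99]).round(4),"y",np.percentile(qy,[2,98]).round(4),"off-rail",(np.percentile(qy,[2,98]).mean()-y).round(4),"zmed",np.median(L[...,2][m]).round(4))
E
python3 - <<'E'
from ch import *
release(3); f=look("w5"); seated(f); packs(f)
p=min([q for q in packs(f,0) if q[0]<.55],key=lambda q:abs(q[1]-.26))
pick(*p); print(sensors.read_tool_pos())
E
```

```text
bay 1 empty
bay 2 empty
bay 3 x range [-0.0365  0.0342] y [0.011  0.0509] off-rail -0.0001 zmed 0.0565
pack [0.4495 0.0093] mean [0.4493 0.0091] finLW [0.014 0.046] yaw 21.4 body [0.4496 0.0088] [0.07  0.042] 21.2 px 273.0 52.0 zfin 0.0641
pack [0.4527 0.2593] mean [0.4531 0.2591] finLW [0.017 0.045] yaw 149.7 body [0.4526 0.2602] [0.044 0.071] 58.7 px 448.0 55.0 zfin 0.0637
pack [0.6644 0.1079] mean [0.6609 0.1075] finLW [0.045 0.078] yaw 171.2 body [0.69   0.1106] [0.005 0.035] 0.0 px 340.0 216.0 zfin 0.0578
width 0.01377372360895964
w lifted 0.014038157543740751 [ 0.91 -0.93 -2.18] t 33.6333
[0.45262055 0.25926871 0.06015151]
```

View pics/w5.png

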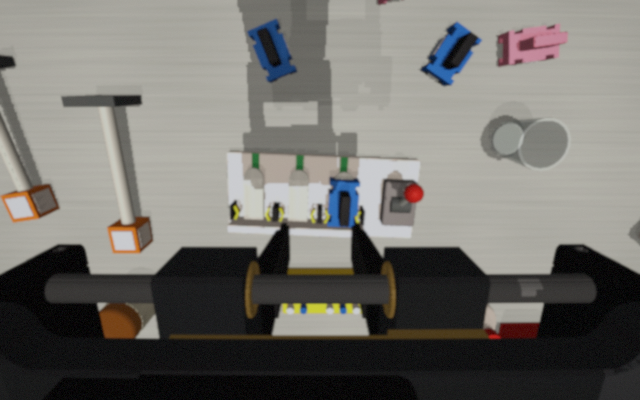

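w5 shows pack in bay3 (344,203), rear edge about −36 mm and front +34 mm (home is ±35), the yellow detents at the notches, and the ball off at (413,193). Next is the left pack, into bay2.

Run:
```python
from ch import *
if insert(2):
    release(2); f=look("w6"); seated(f); packs(f)
```

```text
w 0.013875572594297243 F0 [-0.21  0.45 -2.34]
-0.08 F -0.1 -0.7 -1.6 w 0.0139
-0.07 F -0.3 -0.1 -0.2 w 0.0139
-0.06 F 0.6 -1.0 -0.4 w 0.0138
-0.045 F 0.3 -0.6 -0.6 w 0.0135
-0.03 F -0.2 -0.4 -0.5 w 0.0139
-0.02 F 0.5 -1.0 -0.0 w 0.0136
-0.016 F -0.3 -1.1 -1.1 w 0.0137
-0.012 F -3.5 -1.7 -2.3 w 0.0139
-0.009 F -1.9 -1.4 -1.6 w 0.014
-0.006 F 0.6 -1.9 -1.5 w 0.0136
-0.004 F 3.7 -0.5 -1.8 w 0.0136
-0.002 F 1.8 -2.2 -0.3 w 0.014
-0.001 F 0.4 -3.0 0.4 w 0.0139
0 F 0.3 -1.5 -0.0 w 0.0138
0.001 F -1.3 -1.8 0.5 w 0.0139
t 39.5417
bay 1 empty
bay 2 x range [-0.0377  0.033 ] y [-0.058  -0.0181] off-rail -0.0011 zmed 0.0565
bay 3 x range [-0.0366  0.0341] y [0.0107 0.0505] off-rail -0.0004 zmed 0.0566
pack [0.4494 0.0092] mean [0.4492 0.0091] finLW [0.014 0.045] yaw 21.5 body [0.4496 0.0087] [0.07  0.042] 21.6 px 273.0 52.0 zfin 0.064
pack [0.66   0.0404] mean [0.6562 0.0438] finLW [0.052 0.076] yaw 3.6 body [0.6867 0.0217] [0.002 0.   ] 178.4 px 286.0 214.0 zfin 0.0574
pack [0.6646 0.1083] mean [0.6611 0.1074] finLW [0.045 0.079] yaw 170.9 body [0.6689 0.094 ] [0.    0.044] 86.5 px 332.0 198.0 zfin 0.0579
```

View pics/w6.png

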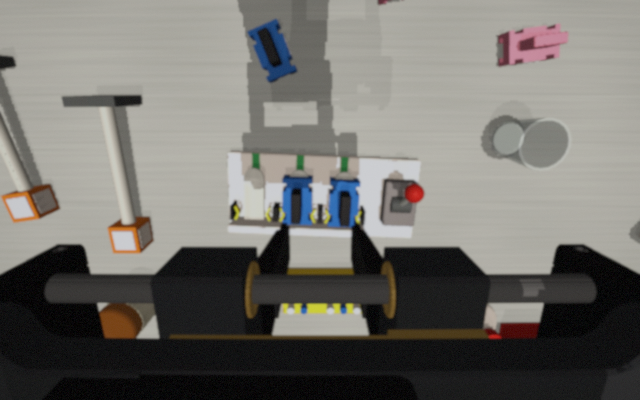

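w6 shows both packs seated, at (297,200) and (344,203). Next is the third pack (273,52), into bay1.

```bash
python3 - <<'E'
from ch import *
f=grab("wrist"); p=[q for q in packs(f,0) if q[0]<.55]; print(p)
pick(*p[0])
if insert(1):
    release(1); f=look("w7"); seated(f)
    print(sensors.read_clock())
E
python3 - <<'E'
import cv2
a=cv2.imread("pics/w7.png")[140:245,220:430]
cv2.imwrite("pics/w7c.png",cv2.resize(a,None,fx=3.6,fy=3.6))
E
```

```text
[(0.44941630959510803, 0.00926065631210804, np.float32(21.669477))]
width 0.013962488929687596
w lifted 0.014021330989394284 [-0.06 -0.45 -2.03] t 45.3417
w 0.013825892326790145 F0 [-0.09 -0.25 -2.65]
-0.08 F -0.4 0.7 0.4 w 0.0136
-0.07 F -0.4 0.8 0.4 w 0.0141
-0.06 F -0.5 -1.0 1.0 w 0.0139
-0.045 F -0.6 1.5 1.9 w 0.0137
-0.03 F 0.3 1.2 0.5 w 0.0137
-0.02 F 0.6 0.2 0.3 w 0.0137
-0.016 F -0.6 -1.8 -0.5 w 0.0136
-0.012 F -3.5 0.0 -0.3 w 0.0137
-0.009 F -2.1 -1.0 -0.8 w 0.0137
-0.006 F 0.5 -1.0 -0.5 w 0.0139
-0.004 F 2.2 0.1 0.3 w 0.0137
-0.002 F 1.8 -2.1 2.4 w 0.014
-0.001 F 1.2 -1.6 2.0 w 0.0137
0 F -0.1 -1.3 1.0 w 0.014
0.001 F -0.6 -0.9 1.4 w 0.0138
t 50.6333
bay 1 x range [-0.0368  0.0343] y [-0.1248 -0.0838] off-rail 0.0007 zmed 0.0565
bay 2 x range [-0.0375  0.0332] y [-0.0573 -0.0176] off-rail -0.0004 zmed 0.0565
bay 3 x range [-0.0368  0.0343] y [0.0108 0.0505] off-rail -0.0004 zmed 0.0566
52.925
```

View pics/w7c.png

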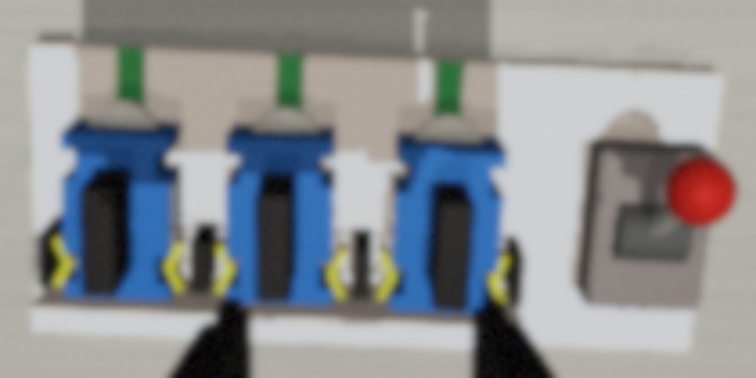

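All three packs are home: rear edges within 1 mm of each other, detents in the notches, lever off. Next I'll look at the lamps.

Run:
```python
from ch import *
robot.move_to(np.array([.56,-.27,.36]),down(90)); robot.hold(.12)
f=grab("wrist","w8"); np.save("w8.npy",f,allow_pickle=True); print(sensors.read_clock())
P=cloud(f);H=f["hsv"]
m=cv2.inRange(H,(4,120,60),(18,255,255)); m[245:]=0
for b in blobs(m>0,60):
    v,u=np.nonzero(b); print("orange",u.mean(),v.mean(),len(u),np.median(P[b],0).round(4),P[b].max(0).round(3),P[b].min(0).round(3))
```

```text
54.4
orange 247.98342541436463 218.88121546961327 362 [ 0.6531 -0.3804  0.0451] [ 0.694 -0.362  0.049] [ 0.644 -0.41   0.011]
orange 338.709219858156 240.27659574468086 141 [ 0.7019 -0.2443  0.038 ] [ 0.704 -0.215  0.367] [ 0.553 -0.255  0.01 ]
```

View pics/w8.png

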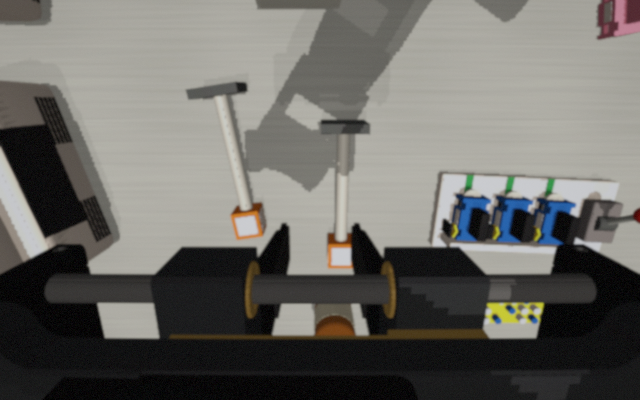

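```bash
cat >> ch.py <<'E'
def lamps(f):
    P=cloud(f); out=[]
    m=(P[...,2]>.015)&(P[...,2]<.09)&(P[...,0]>.38)&(P[...,0]<.78)&(P[...,1]>-.46)&(P[...,1]<-.12); m[245:]=False
    for b in blobs(m,300):
        q=P[b]; foot=q[q[:,2]>.053]
        v,u=np.nonzero(b); vlo,vhi=v.min(),v.max()
        post=q[(q[:,2]>.034)&(q[:,2]<.048)]
        fm=foot[:,:2].mean(0); d=np.linalg.norm(post[:,:2]-fm,axis=1); post=post[(d>.05)&(d<.165)]
        vx,vy,x0,y0=cv2.fitLine(post[:,:2].astype(np.float32),cv2.DIST_HUBER,0,.001,.001).ravel()
        if vx<0: vx,vy=-vx,-vy
        e=np.array([vx,vy]); n=np.array([-vy,vx]); c=np.array([x0,y0])
        s=(foot[:,:2]-c)@e; l=(foot[:,:2]-c)@n; lp=(post[:,:2]-c)@n
        print("lamp px",u.mean().round(),v.mean().round(),"n",len(q),"az",np.degrees(np.arctan2(vy,vx)).round(2),"foot s",np.percentile(s,[2,50,98]).round(4),"l",np.percentile(l,[2,98]).round(4),"ztop",np.percentile(foot[:,2],98).round(4),"post l",np.percentile(lp,[3,97]).round(4),"postz",np.percentile(post[:,2],[50,95]).round(4))
        s0=np.percentile(s,2); o=c+e*s0
        hd=(q[:,:2]-c)@e; print("   foot underside at",o.round(4),"head max s-s0",(hd.max()-s0).round(4))
        out.append((o,e))
    return out
E
python3 - <<'E'
from ch import *
print(lamps(np.load("w8.npy",allow_pickle=True).item()))
E
```

```text
lamp px 234.0 159.0 n 3147 az 8.04 foot s [-0.1135 -0.1067 -0.0999] l [-0.0364  0.0326] ztop 0.0726 post l [-0.0089  0.0074] postz [0.0381 0.0418]
   foot underside at [ 0.4576 -0.4162] head max s-s0 0.2379
lamp px 342.0 171.0 n 2114 az 0.16 foot s [-0.1078 -0.1012 -0.0941] l [-0.0329  0.0339] ztop 0.0725 post l [-0.0079  0.0086] postz [0.0383 0.0424]
   foot underside at [ 0.5082 -0.234 ] head max s-s0 0.2003
[(array([ 0.45758801, -0.41619943]), array([0.99017906, 0.13980515], dtype=float32)), (array([ 0.5081897 , -0.23398811]), array([0.99999607, 0.00281009], dtype=float32))]
```

```bash
cat >> ch.py <<'E'
def lamp_pose(o,e,th,phi,sgn,g=.14,dz=0):
    """TCP pose for lamp rotated th deg up from lying about foot edge, tool pitched phi"""
    e3=np.array([e[0],e[1],0.]); n=np.array([-e[1],e[0],0.]); Z=np.array([0,0,1.]); t=np.radians(th)
    a=np.cos(t)*e3+np.sin(t)*Z; b=-np.sin(t)*e3+np.cos(t)*Z
    G=np.array([o[0],o[1],0])+g*a+.035*b+np.array([0,0,dz])
    p=np.radians(phi); tz=-np.cos(p)*Z+np.sin(p)*e3; ty=sgn*n; tx=np.cross(ty,tz)
    return G+robot.grip_depth*tz, np.c_[tx,ty,tz]
E
python3 - <<'E'
from ch import *
L=lamps(np.load("w8.npy",allow_pickle=True).item())
for o,e in L:
  for s in (1,-1):
    print(o,s)
    for th in (-3,20,40,60,75,85):
      for phi in sorted({max(th,0),max(th-15,0)}):
        q=robot.ik(*lamp_pose(o,e,th,phi,s)); print(th,phi,None if q is None else np.round(q))
E
```

```text
lamp px 234.0 159.0 n 3147 az 8.04 foot s [-0.1135 -0.1067 -0.0999] l [-0.0364  0.0326] ztop 0.0726 post l [-0.0089  0.0074] postz [0.0381 0.0418]
   foot underside at [ 0.4576 -0.4162] head max s-s0 0.2379
lamp px 342.0 171.0 n 2114 az 0.16 foot s [-0.1078 -0.1012 -0.0941] l [-0.0329  0.0339] ztop 0.0725 post l [-0.0079  0.0086] postz [0.0383 0.0424]
   foot underside at [ 0.5082 -0.234 ] head max s-s0 0.2003
[ 0.45758801 -0.41619943] 1
-3 0 [ -39.   48.   84.   -0.   48. -137.]
20 5 [ -42.   42.   88.    5.   47. -143.]
20 20 None
40 25 None
40 40 [-55.  37. 106.  68.  38. 151.]
60 45 [-61.  35. 110.  73.  43. 141.]
60 60 [-65.  39. 114.  90.  56. 121.]
75 60 [-69.  38. 116.  87.  58. 121.]
75 75 [-72.  45. 118.  95.  73. 108.]
85 70 [-74.  42. 118.  91.  68. 111.]
85 85 [-76.  50. 119.  95.  84. 101.]
[ 0.45758801 -0.41619943] -1
-3 0 [-39.  48.  84.  -0.  48.  43.]
20 5 [-42.  42.  88.   5.  47.  37.]
20 20 [-46.  40.  95.  28.  36.  14.]
40 25 [-50.  36. 100.  37.  36.   3.]
40 40 [-55.  37. 106.  68.  38. -29.]
60 45 [-61.  35. 110.  73.  43. -39.]
60 60 [-65.  39. 114.  90.  5
[... 346 characters left out ...]
 117. 100.  23. 139.]
60 45 [-41.  30. 124. 110.  30. 126.]
60 60 [-45.  35. 130. 128.  51. 103.]
75 60 [-49.  34. 134. 125.  53. 101.]
75 75 [-52.  44. 138. 128.  76.  88.]
85 70 [-55.  41. 140. 126.  71.  89.]
85 85 [-57.  53. 141. 123.  93.  78.]
[ 0.5081897  -0.23398811] -1
-3 0 [-25.  47.  88.  -0.  45.  65.]
20 5 [-27.  40.  93.   3.  42.  60.]
20 20 [-30.  37. 103.  25.  24.  39.]
40 25 [-33.  32. 109.  38.  22.  23.]
40 40 [-36.  33. 117. 100.  23. -41.]
60 45 [-41.  30. 124. 110.  30. -54.]
60 60 [-45.  35. 130. 128.  51. -77.]
75 60 [-49.  34. 134. 125.  53. -79.]
75 75 [-52.  44. 138. 128.  76. -92.]
85 70 [-55.  41. 140. 126.  71. -91.]
85 85 [ -57.   53.  141.  123.   93. -102.]
```

```bash
cat >> ch.py <<'E'
def standup(o,e,thmax=78,k=.65,g=.14,force=12,start=None):
    import sys
    ths=[-3]+list(np.arange(0,thmax+.1,3))
    # dry run: continuity of IK
    q0=None
    eoat.set_gripper(.06,force)
    p,R=lamp_pose(o,e,-3,0,-1,g); up=p.copy(); up[2]=.16
    robot.move_to(up,R); robot.move_linear(p+[0,0,.001],speed=.15)
    eoat.set_gripper(0,force); robot.hold(.1); w0=sensors.read_gripper_width(); print("grip",w0)
    if not .015<w0<.026: print("bad grip"); return False
    F0=np.array(sensors.read_force()); mx=0
    for th in ths[1:]:
        p,R=lamp_pose(o,e,th,max(0,k*th),-1,g)
        robot.move_linear(p,R,speed=.035)
        w=sensors.read_gripper_width(); F=np.array(sensors.read_force())-F0; mx=max(mx,np.abs(F).max())
        if th%15==0: print(th,"w",round(w,4),"F",F.round(1),np.round(sensors.read_joints()),"t",round(sensors.read_clock(),1))
        if w<.015 or np.linalg.norm(F)>30: print("STOP",th,w,F); return False
    print("max F",mx); return True
E
python3 - <<'E'
from ch import *
f=grab("wrist"); L=lamps(f); o,e=max(L,key=lambda l:l[0][1])
print(standup(o,e)); grab("scene","s2"); grab("wrist","w9")
E
```

```text
lamp px 234.0 159.0 n 3147 az 7.28 foot s [-0.1128 -0.1057 -0.099 ] l [-0.0379  0.0311] ztop 0.0725 post l [-0.0094  0.0072] postz [0.0381 0.0418]
   foot underside at [ 0.4573 -0.4147] head max s-s0 0.2386
lamp px 342.0 171.0 n 2113 az 0.3 foot s [-0.1075 -0.1008 -0.0938] l [-0.0316  0.0342] ztop 0.0725 post l [-0.0082  0.0086] postz [0.0384 0.0423]
   foot underside at [ 0.5082 -0.2344] head max s-s0 0.2005
grip 0.019772051192979596
0.0 w 0.0195 F [ 0.1 -0.5 -1.1] [-25.  46.  88.   0.  46.  64.] t 60.2
15.0 w 0.0199 F [ 1.3  1.  -1.9] [-28.  40.  96.   8.  36.  56.] t 62.0
30.0 w 0.0195 F [1.8 1.2 0.2] [-30.  35. 104.  23.  26.  40.] t 63.7
45.0 w 0.0195 F [3.1 0.8 2. ] [-34.  31. 113.  55.  20.   6.] t 65.5
60.0 w 0.0196 F [1.5 2.1 4. ] [-40.  29. 121.  94.  24. -37.] t 67.3
75.0 w 0.0198 F [-0.4  2.8  7.2] [-46.  29. 130. 115.  37. -64.] t 69.1
max F 7.23335138601885
True
```

View pics/s2.png

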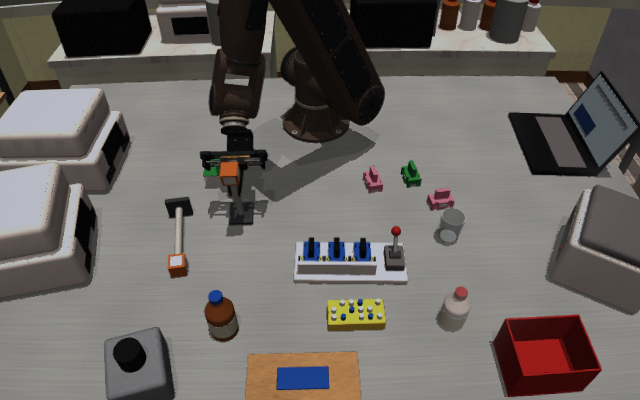

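View pics/w9.png

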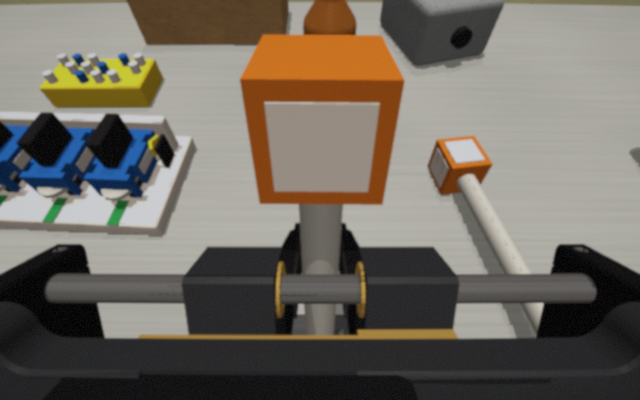

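Lamp B is nearly upright in the grip; the head is at (229,175) in s2 and the foot is on the bench. Releasing.

```bash
cat >> ch.py <<'E'
def letgo(wid=.07):
    eoat.set_gripper(wid,10); robot.hold(.4)
    R=np.array(sensors.read_tcp_rot()); p=np.array(sensors.read_tool_pos())
    robot.move_linear(p-.13*R[:,2],speed=.12)
    print("clear",sensors.read_tool_pos(),np.round(sensors.read_force(),1))
E
python3 - <<'E'
from ch import *
letgo(); robot.hold(.2); grab("scene","s3"); grab("wrist","w10"); print(sensors.read_clock())
E
```

```text
clear [ 0.41712732 -0.2348117   0.21446621] [ 0.3  0.2 -0. ]
72.4833
```

View pics/w10.png

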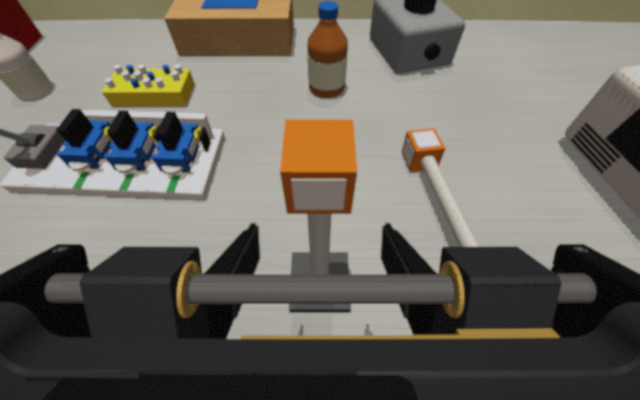

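View pics/s3.png

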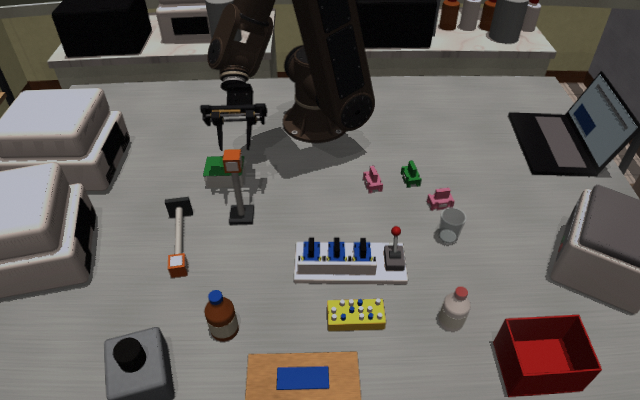

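Run:
```python
from ch import *
R=np.array(sensors.read_tcp_rot())
robot.move_linear(np.array([.37,-.26,.34]),speed=.2)
robot.move_to(np.array([.54,-.40,.38]),down(90)); robot.hold(.12)
f=grab("wrist","w11"); L=lamps(f); np.save("w11.npy",f,allow_pickle=True); print(sensors.read_clock())
```

```text
Traceback (most recent call last):
  File "ch.py", line 81, in lamps
    vx,vy,x0,y0=cv2.fitLine(post[:,:2].astype(np.float32),cv2.DIST_HUBER,0,.001,.001).ravel()
                ~~~~~~~~~~~^^^^^^^^^^^^^^^^^^^^^^^^^^^^^^^^^^^^^^^^^^^^^^^^^^^^^^^^^^
cv2.error: OpenCV(4.12.0) /io/opencv/modules/imgproc/src/linefit.cpp:50: error: (-215:Assertion failed) count > 0 in function 'fitLine2D_wods'
```

View pics/w11.png

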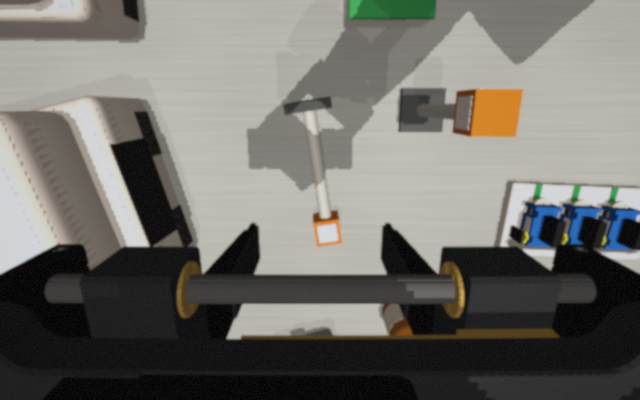

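Lamp B stands with its foot square at (422,110), and lamp A lies from (307,104) to (326,230). The blob fit only tripped on the standing lamp, so I'll restrict it.

```bash
sed -i 's/&(P\[...,1\]<-.12); m\[245:\]=False/\&(P[...,1]<YMAX); m[245:]=False/; s/^def lamps/YMAX=-.33\ndef lamps/' ch.py
python3 - <<'E'
from ch import *
f=np.load("w11.npy",allow_pickle=True).item(); L=lamps(f)
P=cloud(f); m=P[...,2]>.23
q=P[m&(abs(P[...,0]-.47)<.08)&(abs(P[...,1]+.235)<.08)]; print("head B",q.mean(0).round(4),q[:,2].max(),cv2.minAreaRect(q[:,:2].astype(np.float32)))
o,e=L[0]
print(standup(o,e)); grab("scene","s4"); grab("wrist","w12")
E
```

```text
Traceback (most recent call last):
FileNotFoundError: [Errno 2] No such file or directory: 'w11.npy'
```

Run:
```python
from ch import *
f=grab("wrist"); L=lamps(f)
P=cloud(f); m=P[...,2]>.23
q=P[m&(abs(P[...,0]-.47)<.08)&(abs(P[...,1]+.235)<.08)]; print("head B",q.mean(0).round(4),q[:,2].max(),cv2.minAreaRect(q[:,:2].astype(np.float32)))
o,e=L[0]
print(standup(o,e)); grab("scene","s4"); grab("wrist","w12")
```

```text
lamp px 318.0 170.0 n 2567 az 8.23 foot s [-0.109  -0.1018 -0.0948] l [-0.0345  0.0314] ztop 0.0726 post l [-0.0086  0.0084] postz [0.0384 0.042 ]
   foot underside at [ 0.456  -0.4176] head max s-s0 0.2391
head B [ 0.4694 -0.2354  0.2402] 0.2433040539971275 ((0.469679057598114, -0.2333844155073166), (0.04499227553606033, 0.046114251017570496), 0.7194936275482178)
grip 0.019650396579024114
0.0 w 0.0194 F [ 0.2 -0.7 -2.4] [-39.  48.  84.   0.  48.  43.] t 80.6
15.0 w 0.0199 F [-0.1 -0.3 -2.1] [-43.  43.  90.  11.  42.  31.] t 82.4
30.0 w 0.0198 F [ 0.9 -1.4  1.4] [-47.  38.  96.  27.  37.  14.] t 84.2
45.0 w 0.02 F [ 1.6 -1.4  0.9] [-53.  35. 102.  46.  37.  -7.] t 86.0
60.0 w 0.0195 F [ 0.4 -2.   4.4] [-59.  34. 108.  63.  40. -28.] t 87.8
75.0 w 0.0201 F [-1.7 -2.8  5.5] [-66.  34. 113.  76.  48. -46.] t 89.6
max F 5.962412899768501
True
```

View pics/s4.png

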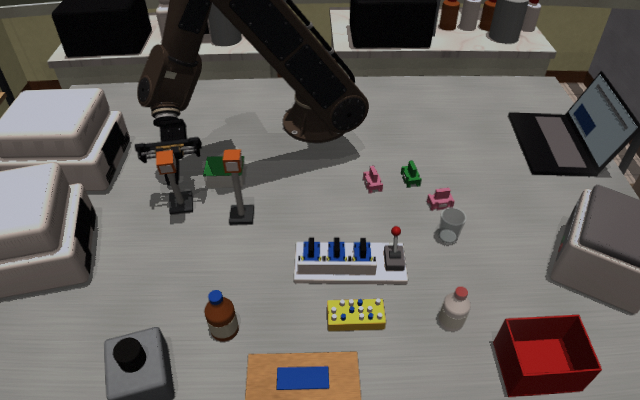

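Run:
```python
from ch import *
letgo(); robot.hold(.2)
p=np.array(sensors.read_tool_pos()); R=np.array(sensors.read_tcp_rot())
robot.move_linear(p+[-.03,0,.13],speed=.2)
robot.move_to(np.array([.42,-.38,.42]),down(90))
robot.move_to(np.array([.52,-.1,.42]),down(90))
f=look("w13"); seated(f); 
YM=f["hsv"]; m=(cv2.inRange(f["hsv"],(0,140,60),(5,255,255))>0)
for b in blobs(m,30):
    v,u=np.nonzero(b); q=plane(f,[[u.mean(),v.mean()]],.103)[0]; print("red",(q-ORG)@EX,(q-ORG)@EY)
s=grab("scene","s5"); t=grab("top","t5"); P=cloud(t); q=P[(P[...,2]>.225)&(P[...,2]<.26)&(P[...,1]<-.15)&(P[...,1]>-.5)&(P[...,0]>.38)&(P[...,0]<.55)]
for c in (-.235,-.42):
    a=q[abs(q[:,1]-c)<.06]; print("head",a.mean(0) if len(a) else None,len(a))
print(sensors.read_clock())
```

```text
clear [ 0.3660857  -0.43039085  0.21424146] [ 0.1 -0.6  0.2]
bay 1 x range [-0.0371  0.0342] y [-0.125  -0.0837] off-rail 0.0006 zmed 0.0564
bay 2 x range [-0.0377  0.0331] y [-0.0572 -0.0182] off-rail -0.0007 zmed 0.0565
bay 3 x range [-0.0368  0.0344] y [0.0107 0.051 ] off-rail -0.0001 zmed 0.0566
red -0.03401832144783487 0.11804296285255925
head [ 0.46823617 -0.23263995  0.23963454] 294
head [ 0.41845359 -0.42395031  0.23963517] 311
97.6167
```

View pics/s5.png

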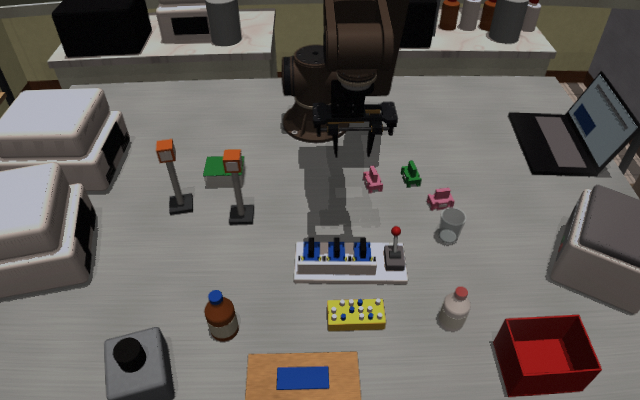

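View pics/w13.png

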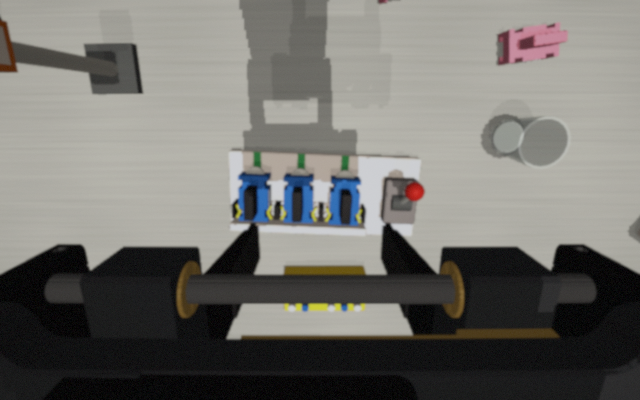

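w13 and s5 show both lamps upright, with the heads' tops at 0.24 m. All three packs are still home and the lever is off with its ball at (414,191). Switching on now.

Run:
```python
from ch import *
eoat.set_gripper(0.0,10)
robot.move_to(cp(-.085,.118,.2),RC)
robot.move_linear(cp(-.085,.118,.097),speed=.2); robot.hold(.1)
F0=np.array(sensors.read_force())
robot.move_linear(cp(-.06,.118,.097),speed=.1)
robot.move_linear(cp(.002,.118,.097),speed=.08)
x=.002
while x<.022:
    F=np.array(sensors.read_force())-F0; print(round(x,4),F.round(2))
    if F@EX<-4: break
    x+=.002; robot.move_linear(cp(x,.118,.097),speed=.05); robot.hold(.05)
robot.move_linear(cp(x-.025,.118,.097),speed=.1)
robot.move_linear(cp(x-.025,.118,.22),speed=.25)
robot.move_to(np.array([.67,.075,.36]),down(-90)); robot.hold(.12)
f=grab("wrist","w14")
m=(cv2.inRange(f["hsv"],(0,140,60),(5,255,255))>0)
for b in blobs(m,30):
    v,u=np.nonzero(b); q=plane(f,[[u.mean(),v.mean()]],.103)[0]; print("red",u.mean(),v.mean(),(q-ORG)@EX,(q-ORG)@EY)
seated(f); s=grab("scene","s6")
m=(cv2.inRange(s["hsv"],(0,150,80),(4,255,255))>0); m[300:]=0
for b in blobs(m,30):
    v,u=np.nonzero(b); q=plane(s,[[u.mean(),v.mean()]],.103)[0]; print("red scene",u.mean(),v.mean(),(q-ORG)@EX,(q-ORG)@EY)
print(sensors.read_clock())
```

```text
0.002 [-1.16 -0.12  0.58]
0.004 [-0.92 -0.16 -0.49]
0.006 [-1.86  0.04  0.22]
0.008 [-0.61 -0.48 -0.22]
0.01 [-8.66 -0.79  3.01]
red 109.1104 16.1328 0.17790856332289967 0.26162690580957293
red 230.03149606299212 141.751968503937 0.03202337940733232 0.11784852602488625
bay 1 x range [-0.0335  0.0333] y [-0.1245 -0.0839] off-rail 0.0008 zmed 0.0564
bay 2 x range [-0.0336  0.033 ] y [-0.0572 -0.0183] off-rail -0.0008 zmed 0.0564
bay 3 x range [-0.0331  0.0329] y [0.0116 0.0506] off-rail 0.0001 zmed 0.0565
red scene 398.2241379310345 249.63793103448276 0.0289190225893705 0.11936720108059587
106.6083
```

View pics/s6.png

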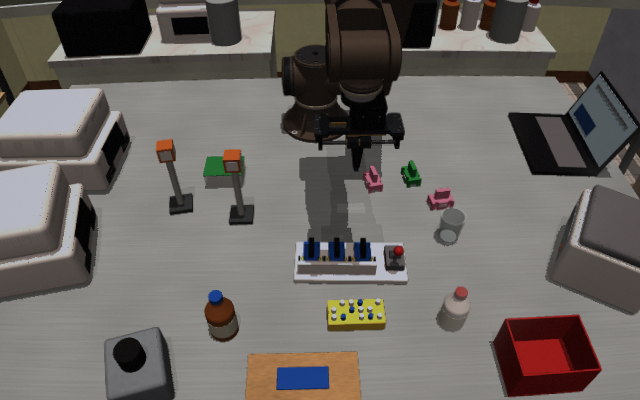

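View pics/w14.png

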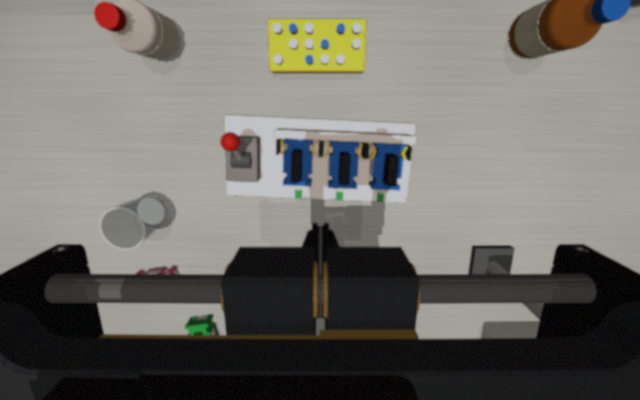

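Run:
```python
from ch import *
robot.sign_off(); print(sensors.read_clock())
```

```text
the job is handed in; nothing more can be done
the job is handed in; nothing more can be done
```

The job is done and handed in at about 107 s of the 208 s allowed. I swung the lever off, put the three blue packs on the three rails, stood both lamps up, then swung the lever on.

- **Lever:** I pushed it against its stop both ways, with 9.5 N at off and 8.7 N at on. At the end the wrist camera put the ball at x = +32 mm and the scene camera at +29 mm, against 33.6 mm expected. I trust the stop contact over those two readings.
- **Packs:** on each rail I felt the detent resist and then pull in. In the last view all three spanned about −33.5 to +33 mm along the rail, even with each other to under 1 mm, where home is ±35 mm. Earlier views from the other side put the middle pack about 1 mm short of the other two. I did not nudge it, because its detent force profile was the same as theirs.
- **Lamps:** both stand on their feet with head tops at 0.24 m. They were tilted up on the foot edge with a soft grip, and the force never passed about 7 N.
- **Other things:** the beaker and the green and pink look-alikes were not touched. I noticed no knocked pack and no slackened grip.

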